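# Shut off the bench air outlet and vent it through the coupling

### The job

Make the bench air outlet safe to work on. First turn the ball valve's lever from along the pipe a full quarter turn to its shut stop; then take the vent plug (the one with the round domed silencer) out of the rack and press its stem straight down into the coupling, against the sprung check valve inside, until its collar sits fully home on the coupling's rim. The spring throws the plug out if it is let go, so finish while still gripping it and pressing it home with a light, steady push; leave the other plugs and everything else on the bench where they are.

Things in the scene. Friction and masses are not known exactly. Their poses are not given: they have to be found in the camera images.
- air_outlet: Bench air outlet, bolted down: grey foot plate 85 x 215 x 8 mm (x, y, z) carrying, from +y to -y of its own frame, a riser with elbow, a horizontal pipe along its y at 52 mm height, a brass ball valve and an aluminium outlet block with the coupling on top. Origin: centre of the underside of the foot plate; x points away from the robot when unturned, z up. Highest points: lever 99 mm, coupling rim 128 mm.
- valve_lever (a joint): Angle of the ball valve's lever about its upright stem, rad: 0 = along the pipe (open, pointing to the outlet's +y), 1.571 = square across the pipe (shut, pointing to the outlet's -x). Grows counter-clockwise seen from above. Hard stops at both ends, stiff packing of about 0.15 N m; it stays where it is left. May start a little off the open stop.
- lever_hinge (a point): Point on the lever's axis of rotation, at the mid-height of the lever's sleeve (94.5 mm above the bench), 20 mm to +y of the outlet's origin.
- lever_grip (a point): Point in the middle of the lever's black sleeve, 95 mm from the axis; turns with the lever. The sleeve is 20 mm wide, 9 mm high and reaches from 49 to 125 mm from the axis; beyond 80 mm from the axis nothing under it is taller than 20 mm.
- coupling_rim (a point): Centre of the mouth of the upright coupling, level with its flat rim, 128 mm above the bench and 72 mm to -y of the outlet's origin. Coupling 34 mm across; bore 16.6 mm with a lead-in cone 23.6 mm wide and 4.5 mm deep at the mouth.
- check_valve (a joint): How far the sprung check valve in the coupling is pushed down, m: 0 at rest, its face then 18 mm below the rim. The spring gives about 4 N at the start and 10.4 N at 0.008, where the plug's collar meets the rim (hard stop): a steady push of 15 to 25 N in all holds the plug hard on the rim, and far more is not wanted.
- vent_plug: Vent plug, about 0.11 kg, standing in one hole of the rack: steel stem 14 mm across and 26 mm long with a tapered tip (plain, without locking groove, so that the coupling never latches it), collar 30 mm across and 5 mm thick, knurled round grip 22 mm across from 31 to 63 mm, domed brass silencer 19 mm across up to 90 mm. Origin at the stem's tip, z up along the plug.
- vent_plug_collar (a point): Centre of the underside of the vent plug's collar, 26 mm above the stem's tip.
- blank_plug: Blanking plug in the rack, not to be used: same stem and collar, then a short brass hexagon, 52 mm high in all. Origin at the stem's tip.
- hose_plug: Hose-tail plug in the rack, not to be used: same stem and collar, then a steel hexagon and a slim barbed tail, 87 mm high in all. Origin at the stem's tip.
- plug_rack: Aluminium plug rack, bolted down: top 46 x 190 mm (x, y), 44 mm above the bench, with three 16 mm holes in a row along its y, 58 mm apart, and a bolted foot at each end (244 mm long in all). The plugs hang in the holes with their collars on the top; any plug may be in any hole. Origin: centre of the underside.
- driver_yellow: Stubby screwdriver with a yellow handle, 27 x 140 x 27 mm, lying on the bench between the robot and the outlet; leave alone.
- steel_offcut: Steel bar offcut, 20 x 85 x 12 mm, lying on the bench; leave alone.
- tape_2: Roll of black tape, 62 mm across, 19 mm high, lying on the bench; leave alone.

How it is judged:
On the way, in this order (a step that is already met when the one before it is completed fails the run):
1. the valve lever is at its shut stop, square across the pipe (value of joint valve_lever above 1.48 rad), for 0.2 s.
2. the vent plug's stem pushes the check valve open (value of joint check_valve above 0.003 m and horizontal distance between vent_plug_collar and coupling_rim below 0.004 m), for 0.05 s.
At the end, for the whole second after the job is handed in: Lever within 5 degrees of its shut stop; vent plug still gripped, upright and centred in the coupling (3 mm, 0.1 rad), its collar within 1.2 mm of the rim and pressing on it with 1 to 50 N beyond the spring, check valve down 6.8 mm or more, nothing moving; the other two plugs in the rack (value of joint valve_lever above 1.48 rad and value of joint check_valve above 0.0068 m and horizontal distance between vent_plug_collar and coupling_rim below 0.003 m and z of vent_plug_collar in the frame of coupling_rim below 0.0012 m and angle between vent_plug's own z axis and vertical below 0.1 rad and contact force between vent_plug and coupling between 1 and 50 N and contact force between the fingers and vent_plug above 3 N and linear speed of vent_plug below 0.01 m/s and horizontal distance between each of blank_plug, hose_plug and plug_rack below 0.065 m and angle between each of blank_plug, hose_plug's own z axis and vertical below 0.25 rad); the arm keeps its last pose, push and grip.
It fails at once if the check valve is pushed open while the ball valve is not shut (value of joint check_valve above 0.002 m and value of joint valve_lever below 1.4 rad).
It fails at once if the check valve is pressed with a plug that is not the vent plug (contact force between any of blank_plug, hose_plug and check_valve above 0.5 N).
It fails at once if another plug is taken from the rack or knocked out (distance of any of blank_plug, hose_plug from where it was at the start of the episode above 0.012 m).
It fails at once if a bystander on the bench is shifted (distance of any of driver_yellow, steel_offcut, tape_2 from where it was at the start of the episode above 0.02 m).
It fails at once if the plug is forced onto the coupling with more than 100 N (contact force between vent_plug and coupling above 100 N).
It also fails if it takes over 64 s, if anything falls off the work surface, if the arm or the gripper's body presses on something with over 40 N, if the wrist force passes 120 N, or if a joint passes its speed limit or range.

### The arm

A 6-joint arm with a two-finger parallel gripper is mounted at the origin on a cart in front of the work surface, level with it; the furniture and walls round the work are solid. World frame = base frame: x ahead of the robot, y to its left, z up, the work surface at z = 0. Lengths are in m, angles in rad, forces in N, time in s.
With the tool pointing down it reaches from about 0.275 to 0.825 m from the base axis. Payload 5.2 kg.
Tool frame: the origin (TCP) lies midway between the tips of the shut fingers; the grasp point (between the pads) lies 19 mm behind it; x points along the fingers, z is the direction in which the jaws open and shut, and the axes are right-handed (so a half turn about x gives the same grasp; the last joint's range is limited). The gripper opens to 93 mm and grips with 3 to 60 N. Pads are 15 mm wide; open, the fingers measure 128 mm over their backs; the gripper's body (75 mm by 188 mm) begins 65 mm behind the grasp point.
Start: joints at [0.996, 0.259, 1.535, -0, 1.348, -0.203], TCP at [0.2, 0.512, 0.219] pointing down, gripper open.
Joint ranges: [-3.14, 3.14], [-0.91, 2.08], [0.19, 2.58], [-1.22, 4.36], [0.22, 2.71], [-3.12, 3.12]. Speed limits (rad/s): [2.57, 2.57, 3.14, 3.14, 3.14, 3.14].

### API

Orientations are given as [roll, pitch, yaw] about the fixed x, y, z axes, in that order (R = Rz(yaw) Ry(pitch) Rx(roll)).
In Python, from bench import robot, eyes gives the robot as it stands. The module is installed in compiled form; this text tells all that it offers.
- The arm moves only by the tool send_rows, never from a script. Its argument "targets" is a list that holds one entry, the list of rows, each a list of 7 numbers: the shift along the world's x, y, z in units of 0.12 m (1.0 is 0.12 m), then the turn, a rotation vector about the world's x, y, z in units of 60 degrees (1.0 is 60 degrees), then the finger opening in mm, from 0 to 93. A call has exactly 8 rows; each row is the pose to reach, as a shift and turn from the pose commanded when the call began; what a row does not reach only later rows make up. A row lasts 1/8 s, in which the tool goes at most 62.5 mm and 10.7 degrees, less where a joint would pass 70% of its speed; a pose out of reach is approached as far as the arm can. A call with a number of a shift or a turn outside -1 to 1 is refused whole. A call with a gripper value outside its range is refused whole. The fingers move at their own pace and stop on an object; "newtons" is the grip in N (left out, the last holds). Time passes only in rows, so rows that repeat a pose let the fingers close, or fill a call up. It gives the time, the measured TCP pose, the force and the opening at its end, in the units of the state.
- robot.state(): the state, without advancing time (a new reading comes with each control period).
- eyes.get_image(name): name is "scene" or "top" or "wrist"; returns the picture (420x560x3 uint8, red, green, blue); there is no depth.
- eyes.calibration(name): a dict with "fx", "fy", "cx", "cy" (pixels), "R" (3x3) and "t" (3): a world point X has camera coordinates R X + t; the wrist camera has in their place "tool_from_camera" (4x4, takes a point from camera to tool coordinates, whose origin is the TCP and whose axes are the tool frame's). Camera axes: x right, y down, z forward; pixel columns grow to the right and rows downward; lengths in m; the calibration is good to about 2 mm. A picture is of the moment at which its call begins: read the wrist's pose just before it. calibration takes no time and is no camera call.
- robot.finish_job(): hands the job in, once; it reports no verdict.
The state is a dict: "time_s": time; "joint_pos": joint angles; "joint_vel": joint speeds; "joint_torque": joint torques, N m; "position": TCP position; "tcp_rot": TCP orientation; "force": force on the tool from outside, world axes, zero at the start; "ft_torque": the same for the moment, N m; "opening": finger opening in m.
Only numpy, scipy, OpenCV 4.12 (cv2) and the standard library are available. Lean on these libraries where they do the work, as an engineer would, in place of code of your own. Each camera call takes 0.05 s, during which the arm holds its last target.

## Working session

There is one attempt and no reset: what is moved stays moved. The work goes in short steps, Python scripts to look and compute and a tool call to move; the robot and the scene stay as the last step left them, time stands still between calls to the robot, and variables do not carry over. Pictures are saved under pics/ and viewed, and the job is handed in when it is done.

Besides the shell and the picture viewer there is one more tool, called after "Request:" by a JSON object that holds its "fn" and its "kwargs". send_rows: Moves the arm, as the interface text tells. Shifts and turns lie within -1 to 1; 1 stands for 0.12 m of shift or 60 degrees of turn. Its arguments: {"type":"object","properties":{"targets":{"type":"array","items":{"type":"array","items":{"type":"array","items":{"type":"number"}}}},"newtons":{"type":"number"}},"required":["targets"]}

```bash
mkdir -p pics; python3 - <<'E'
from bench import robot, eyes
import cv2
s=robot.state(); print(s)
for n in ["scene","top"]:
    im=eyes.get_image(n); cv2.imwrite(f"pics/{n}0.png",im[:,:,::-1]); c=eyes.calibration(n); print(n,c)
print(eyes.calibration("wrist"))
E
```

```text
{'time_s': 0.0, 'joint_pos': array([ 9.96213361e-01,  2.59319987e-01,  1.53606193e+00,  1.20665538e-05,
        1.34798082e+00, -2.02799721e-01]), 'joint_vel': array([-5.28416174e-05, -9.09368705e-04, -1.78330116e-03, -6.76960769e-04,
       -5.35637509e-04, -2.01281773e-03]), 'joint_torque': array([-7.99287864e-04, -4.37309933e+01, -2.83999318e+01,  7.20039220e-02,
        4.10673930e-02, -1.49698799e-04]), 'position': array([0.19948178, 0.51197961, 0.21783857]), 'tcp_rot': array([ 2.93214725,  1.56902621, -2.15202765]), 'force': array([ 0.65776871, -0.21958163,  0.11166042]), 'ft_torque': array([ 0.03735466,  0.03449383, -0.04239557]), 'opening': 0.09349153890415529}
scene {'fx': 414.59368134960386, 'fy': 414.59368134960386, 'cx': 281.45410120132243, 'cy': 212.55847226960984, 'R': array([[ 0.72677629, -0.68660029,  0.01939766],
       [-0.41931108, -0.46586057, -0.77919969],
       [ 0.54403534,  0.5581702 , -0.62647552]]), 't': array([-0.3862464 ,  0.33864765,  0.77643723])}
top {'fx': 418.3498290174745, 'fy': 418.3498290174745, 'cx': 281.8449302414512, 'cy': 208.74433924935977, 'R': array([[-6.76081965e-03, -9.99976892e-01, -7.12513076e-04],
       [-9.96157579e-01,  6.79721175e-03, -8.73148126e-02],
       [ 8.73176380e-02,  1.19455600e-04, -9.96180514e-01]]), 't': array([0.01518956, 0.55141159, 1.23758352])}
{'fx': 309.4600090759233, 'fy': 309.4600090759233, 'cx': 278.83973771143843, 'cy': 210.9664239303053, 'tool_from_camera': array([[-4.46994106e-04, -2.91471422e-01,  9.56579432e-01,
        -1.66232396e-01],
       [-5.84002376e-04, -9.56579289e-01, -2.91471651e-01,
         8.12428319e-02],
       [ 9.99999730e-01, -6.88930771e-04,  2.57365301e-04,
        -1.61163578e-05],
       [ 0.00000000e+00,  0.00000000e+00,  0.00000000e+00,
         1.00000000e+00]])}
```

View pics/scene0.png

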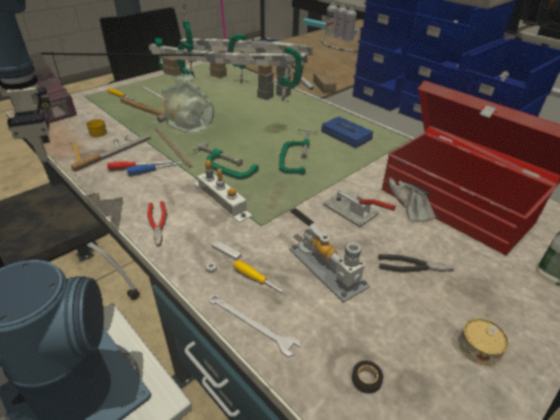

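View pics/top0.png

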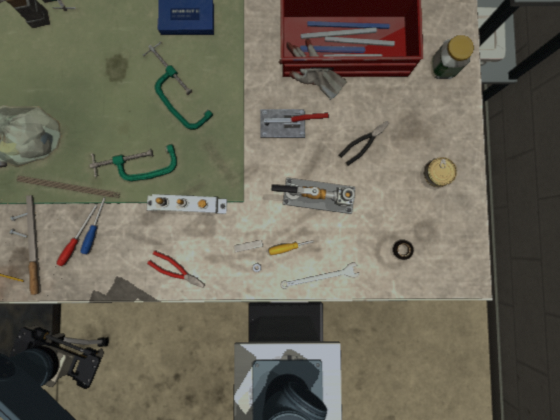

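```bash
python3 - <<'E'
import cv2,numpy as np
a=cv2.imread("pics/top0.png");b=cv2.imread("pics/scene0.png")
f=lambda i,x,y,w,h:cv2.resize(i[y:y+h,x:x+w],(w*5,h*5),interpolation=cv2.INTER_CUBIC)
cv2.imwrite("pics/c1.png",np.vstack([f(a,265,165,100,55),f(a,140,180,100,55)]))
cv2.imwrite("pics/c2.png",np.hstack([f(b,190,150,65,80),f(b,285,200,90,100)[:400]]))
E
```

```text
(no output)
```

View pics/c1.png

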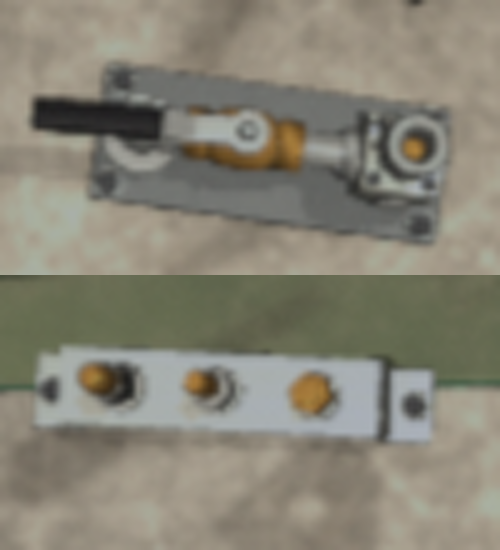

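View pics/c2.png

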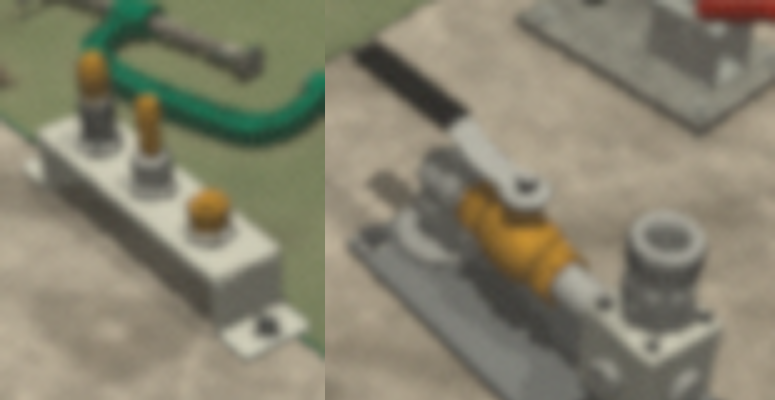

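```bash
cat > h.py <<'E'
import numpy as np
from bench import robot, eyes
from scipy.spatial.transform import Rotation as Ro
def tool():
    s=robot.state(); return Ro.from_euler('xyz',s['tcp_rot']).as_matrix(), np.array(s['position'])
def ray(name,uv,Rt=None):
    c=eyes.calibration(name)
    d=np.array([(uv[0]-c['cx'])/c['fx'],(uv[1]-c['cy'])/c['fy'],1.])
    if name=='wrist':
        R,p=Rt; T=c['tool_from_camera']
        return R@T[:3,3]+p, R@T[:3,:3]@d
    return -c['R'].T@c['t'], c['R'].T@d
def onz(name,uv,z,Rt=None):
    o,d=ray(name,uv,Rt); return o+d*(z-o[2])/d[2]
def proj(name,X):
    c=eyes.calibration(name); q=c['R']@X+c['t']; return q[0]/q[2]*c['fx']+c['cx'],q[1]/q[2]*c['fy']+c['cy']
E
python3 - <<'E'
from h import *
np.set_printoptions(precision=4,suppress=True)
for n,u,z in [("pivot",(314.2,190.7),.099),("sleeve",(284,188),.099),("coup",(348,194.1),.128),("dome",(159.1,200.4),.1),("blank",(202.2,203.7),.068),("hose",(179.8,201.3),.1)]:
    X=onz("top",u,z); print(n,X,"scene px",proj("scene",X))
o,p,=onz("top",(348,194.1),.128),onz("top",(314.2,190.7),.099)
print("dist",np.linalg.norm((o-p)[:2]))
print(tool()[0])
E
```

```text
pivot [ 0.5959 -0.081   0.099 ] scene px (np.float64(325.0149046721811), np.float64(233.17372684117788))
sleeve [0.6042 0.0049 0.099 ] scene px (np.float64(301.8464503439215), np.float64(214.88633344121396))
coup [ 0.5819 -0.1724  0.128 ] scene px (np.float64(352.7166380706966), np.float64(246.58049946133917))
dome [0.571  0.3598 0.1   ] scene px (np.float64(208.2510531166693), np.float64(163.04938411064487))
blank [0.564  0.2434 0.068 ] scene px (np.float64(231.35714550922006), np.float64(189.92455764886208))
hose [0.568 0.301 0.1  ] scene px (np.float64(219.44268496042724), np.float64(171.59150293701651))
dist 0.09244686771315418
[[-0.0009 -0.9317  0.3633]
 [-0.0014  0.3633  0.9317]
 [-1.      0.0003 -0.0016]]
```

Request:
{"fn": "send_rows", "kwargs": {"targets": [[[0.15,-0.15,0,0,0,-0.08,93],[0.3,-0.3,0,0,0,-0.16,93],[0.45,-0.45,0,0,0,-0.24,93],[0.6,-0.6,0,0,0,-0.32,93],[0.75,-0.75,0,0,0,-0.4,93],[0.9,-0.9,0,0,0,-0.48,93],[1,-1,0,0,0,-0.56,93],[1,-1,0,0,0,-0.62,93]]]}}

```text
time_s: 1.1
position: [0.3205, 0.3914, 0.2183]
tcp_rot: [-2.696, 1.57, -2.151]
force: [0.3, 0.2, -0.1]
opening: 0.0931
```

Request:
{"fn": "send_rows", "kwargs": {"targets": [[[0.15,-0.15,0,0,0,-0.08,93],[0.3,-0.3,0,0,0,-0.16,93],[0.45,-0.45,0,0,0,-0.24,93],[0.6,-0.6,0,0,0,-0.32,93],[0.75,-0.75,0,0,0,-0.4,93],[0.9,-0.9,0,0,0,-0.48,93],[1,-1,0,0,0,-0.56,93],[1,-1,0,0,0,-0.62,93]]]}}

```text
time_s: 2.1
position: [0.4405, 0.2714, 0.2181]
tcp_rot: [-2.394, 1.57, -2.497]
force: [0.5, 0.9, 0.0]
opening: 0.0927
```

```bash
cat > look.py <<'E'
import sys,cv2,pickle
from h import *
Rt=tool(); im=eyes.get_image("wrist"); n=sys.argv[1]
cv2.imwrite(f"pics/{n}.png",im[:,:,::-1]); pickle.dump(Rt,open(f"pics/{n}.pkl","wb"))
np.set_printoptions(precision=4,suppress=True)
s=robot.state(); print(s['time_s'],Rt[1],s['joint_pos']); print(Rt[0])
E
python3 look.py w1
```

```text
2.15 [0.4405 0.2714 0.2181] [ 0.3373  0.2006  1.612  -0.0001  1.3301  0.4428]
[[-0.0008  0.1035  0.9946]
 [-0.0006  0.9946 -0.1035]
 [-1.     -0.0007 -0.0007]]
```

View pics/w1.png

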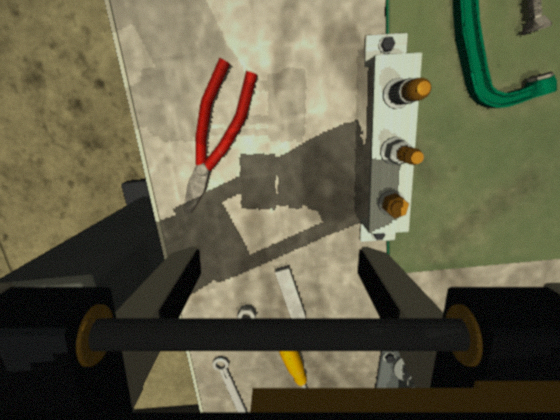

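Request:
{"fn": "send_rows", "kwargs": {"targets": [[[0.08,-0.13,0,0,0,0,93],[0.16,-0.26,0,0,0,0,93],[0.24,-0.39,0,0,0,0,80],[0.32,-0.52,0,0,0,0,70],[0.4,-0.65,0,0,0,0,60],[0.5,-0.8,0,0,0,0,60],[0.6,-0.95,0,0,0,0,60],[0.65,-1,0,0,0,0,60]]]}}

```text
time_s: 3.15
position: [0.5187, 0.151, 0.2186]
tcp_rot: [-1.382, 1.571, -1.483]
force: [0.5, -0.7, -0.7]
opening: 0.0599
```

Request:
{"fn": "send_rows", "kwargs": {"targets": [[[0.1,-0.15,0,0,0,0,60],[0.2,-0.3,0,0,0,0,60],[0.3,-0.45,0,0,0,0,60],[0.4,-0.6,0,0,0,0,60],[0.5,-0.75,0,0,0,0,60],[0.6,-0.9,0,0,0,0,60],[0.7,-1,0,0,0,0,60],[0.7,-1,0,0,0,0,60]]]}}

```text
time_s: 4.15
position: [0.6026, 0.0314, 0.2183]
tcp_rot: [2.917, 1.571, 2.817]
force: [-0.2, -0.0, 0.8]
opening: 0.0603
```

```bash
python3 look.py w2
```

```text
4.2 [0.6026 0.0314 0.2183] [-0.1316  0.3542  1.4023  0.0003  1.3859 -0.0315]
[[-0.0002  0.1008  0.9949]
 [ 0.0001  0.9949 -0.1008]
 [-1.      0.     -0.0002]]
```

View pics/w2.png

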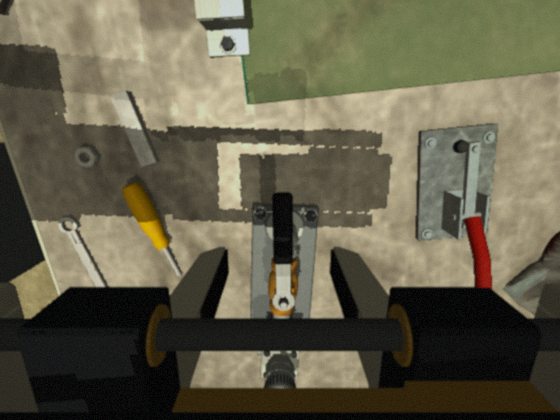

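```bash
python3 - <<'E'
from h import *
import pickle
np.set_printoptions(precision=4,suppress=True)
Rt=pickle.load(open("pics/w2.pkl","rb"))
for n,u,z in [("tip",(283,193.5),.099),("tipL",(273,195),.099),("tipR",(292,195),.099),("sl_end",(284,260),.099),("pivot",(284,302),.099),("coupTop",(281,358),.128),("footL",(252.5,204.5),.008),("footR",(318,205.5),.008)]:
    print(n,onz("wrist",u,z,Rt))
E
```

```text
tip [0.6079 0.0427 0.099 ]
tipL [0.5983 0.0422 0.099 ]
tipR [0.6162 0.0404 0.099 ]
sl_end [ 0.6021 -0.0263  0.099 ]
pivot [ 0.5974 -0.0748  0.099 ]
coupTop [ 0.5895 -0.1203  0.128 ]
footL [0.5672 0.0103 0.008 ]
footR [0.6495 0.0006 0.008 ]
```

Request:
{"fn": "send_rows", "kwargs": {"targets": [[[0.01,-0.03,-0.13,0,0,0,60],[0.02,-0.06,-0.26,0,0,0,60],[0.03,-0.09,-0.4,0,0,0,60],[0.03,-0.09,-0.54,0,0,0,50],[0.03,-0.09,-0.68,0,0,0,44],[0.03,-0.09,-0.82,0,0,0,44],[0.03,-0.09,-0.95,0,0,0,44],[0.03,-0.09,-1,0,0,0,44]]]}}

```text
time_s: 5.2
position: [0.6047, 0.0218, 0.0972]
tcp_rot: [3.098, 1.569, 2.998]
force: [0.2, 0.2, -0.0]
opening: 0.0441
```

Request:
{"fn": "send_rows", "kwargs": {"targets": [[[0,0,-0.05,0,0,0,44],[0,0,-0.1,0,0,0,44],[0,0,-0.14,0,0,0,40],[0,0,-0.14,0,0,0,36],[0,0,-0.14,0,0,0,34],[0,0,-0.14,0,0,0,32],[0,0,-0.14,0,0,0,32],[0,0,-0.14,0,0,0,32]]]}}

```text
time_s: 6.2
position: [0.6054, 0.0216, 0.0819]
tcp_rot: [-0.042, 1.571, -0.141]
force: [-0.1, -0.1, -0.8]
opening: 0.0317
```

```bash
python3 look.py w3
```

```text
6.25 [0.6054 0.0216 0.0819] [-0.1483  0.4747  1.5708  0.      1.096  -0.0487]
[[ 0.0002  0.0993  0.9951]
 [-0.      0.9951 -0.0993]
 [-1.     -0.      0.0002]]
```

View pics/w3.png

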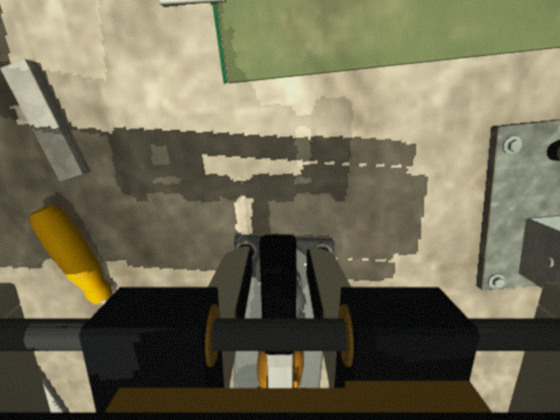

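```bash
python3 - <<'E'
import numpy as np
c=np.array([.597,-.079]);r=.101
P=lambda a:c+r*np.array([np.cos(np.radians(a)),np.sin(np.radians(a))])
for a0,st in [(85.2,6),(133.2,6)]:
    for k in range(1,9): print(k,np.round((P(a0+st*k)-P(a0))/.12,3),round(st*k/60,2))
E
```

```text
1 [-0.088  0.003] 0.1
2 [-0.176 -0.004] 0.2
3 [-0.263 -0.019] 0.3
4 [-0.347 -0.044] 0.4
5 [-0.429 -0.077] 0.5
6 [-0.506 -0.119] 0.6
7 [-0.579 -0.168] 0.7
8 [-0.647 -0.225] 0.8
1 [-0.061 -0.064] 0.1
2 [-0.115 -0.133] 0.2
3 [-0.161 -0.208] 0.3
4 [-0.2   -0.287] 0.4
5 [-0.23 -0.37] 0.5
6 [-0.251 -0.456] 0.6
7 [-0.263 -0.543] 0.7
8 [-0.265 -0.631] 0.8
```

Request:
{"fn": "send_rows", "kwargs": {"targets": [[[-0.09,0,0,0,0,0.1,32],[-0.18,0,0,0,0,0.2,32],[-0.26,-0.02,0,0,0,0.3,32],[-0.35,-0.04,0,0,0,0.4,32],[-0.43,-0.08,0,0,0,0.5,32],[-0.51,-0.12,0,0,0,0.6,32],[-0.58,-0.17,0,0,0,0.7,32],[-0.65,-0.23,0,0,0,0.8,32]]]}}

```text
time_s: 7.25
position: [0.5274, -0.0056, 0.082]
tcp_rot: [0.107, 1.57, 0.849]
force: [-0.1, 2.0, -0.1]
opening: 0.0318
```

Request:
{"fn": "send_rows", "kwargs": {"targets": [[[-0.06,-0.06,0,0,0,0.1,32],[-0.11,-0.13,0,0,0,0.2,32],[-0.16,-0.21,0,0,0,0.3,32],[-0.2,-0.29,0,0,0,0.4,32],[-0.23,-0.37,0,0,0,0.5,32],[-0.25,-0.45,0,0,0,0.6,32],[-0.26,-0.54,0,0,0,0.68,32],[-0.26,-0.54,0,0,0,0.68,32]]]}}

```text
time_s: 8.25
position: [0.4962, -0.0712, 0.0819]
tcp_rot: [-2.091, 1.571, -0.642]
force: [-0.0, 1.0, 0.4]
opening: 0.0319
```

```bash
python3 look.py w4; python3 -c "
from h import *
import cv2
cv2.imwrite('pics/s4.png',cv2.resize(eyes.get_image('scene')[180:310,260:400,::-1],None,fx=5,fy=4.5))
print(robot.state()['force'],robot.state()['ft_torque'])"
```

```text
8.3 [ 0.4962 -0.0712  0.0819] [-0.3648  0.3113  1.8329  0.      0.997  -1.8127]
[[ 0.0001 -0.9925  0.1219]
 [-0.0001  0.1219  0.9925]
 [-1.     -0.0001 -0.0001]]
[-0.10489516 -0.22469574  0.32317755] [ 0.07662795 -0.03692005 -0.00418053]
```

View pics/w4.png

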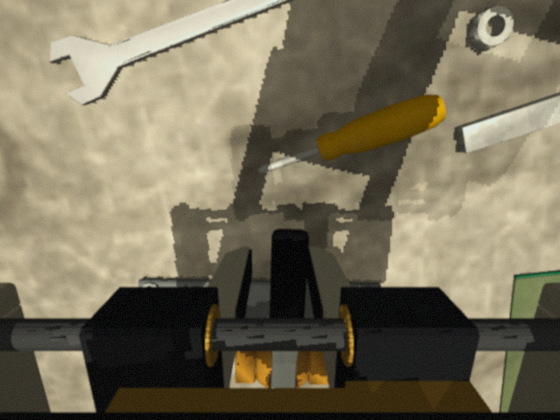

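View pics/s4.png

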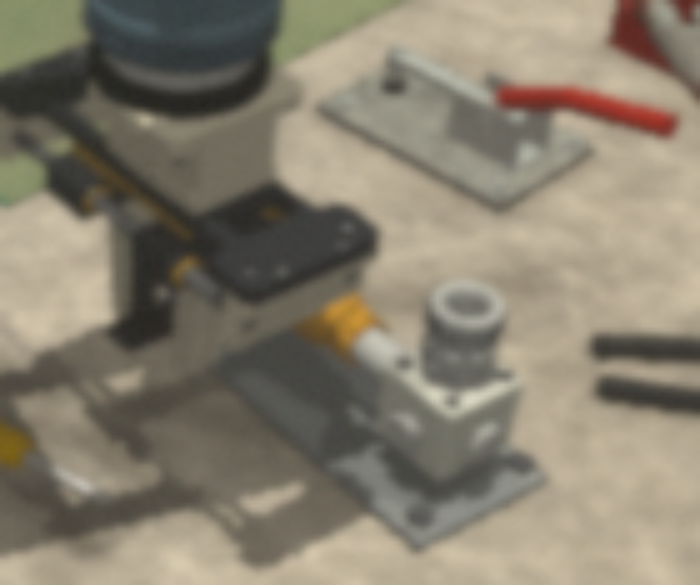

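Request:
{"fn": "send_rows", "kwargs": {"targets": [[[0,-0.01,0,0,0,0.01,32],[0,-0.02,0,0,0,0.02,32],[0,-0.03,0,0,0,0.03,32],[0,-0.04,0,0,0,0.03,32],[0,-0.05,0,0,0,0.03,32],[0,-0.05,0,0,0,0.03,32],[0,-0.05,0,0,0,0.03,32],[0,-0.05,0,0,0,0.03,32]]]}}

```text
time_s: 9.35
position: [0.4963, -0.0732, 0.0818]
tcp_rot: [0.027, 1.565, 1.508]
force: [2.5, 14.3, 2.4]
opening: 0.0321
```

Request:
{"fn": "send_rows", "kwargs": {"targets": [[[0,0.03,0,0,0,0,40],[0,0.06,0,0,0,0,44],[0,0.08,0,0,0,0,44],[0,0.08,0.1,0,0,0,44],[0,0.08,0.3,0,0,0,50],[0,0.08,0.5,0,0,0,60],[0,0.08,0.75,0,0,0,60],[0,0.08,1,0,0,0,60]]]}}

```text
time_s: 10.35
position: [0.4962, -0.0675, 0.2037]
tcp_rot: [-2.064, 1.57, -0.583]
force: [0.5, -0.7, 0.2]
opening: 0.0601
```

Request:
{"fn": "send_rows", "kwargs": {"targets": [[[0.05,-0.05,0.1,0,0,0,60],[0.15,-0.15,0.2,0,0,0,60],[0.3,-0.3,0.2,0,0,0,60],[0.45,-0.45,0.2,0,0,0,60],[0.6,-0.6,0.2,0,0,0,60],[0.75,-0.75,0.2,0,0,0,60],[0.9,-0.85,0.2,0,0,0,60],[0.9,-0.85,0.2,0,0,0,60]]]}}

```text
time_s: 11.35
position: [0.6047, -0.1704, 0.2246]
tcp_rot: [1.393, 1.569, 2.874]
force: [-0.2, 0.5, -0.2]
opening: 0.0598
```

```bash
python3 look.py w5
```

```text
11.4 [ 0.6047 -0.1704  0.2246] [-0.4513  0.3958  1.325  -0.0001  1.4227 -1.9323]
[[-0.0013 -0.9959  0.0901]
 [ 0.0004  0.0901  0.9959]
 [-1.      0.0013  0.0002]]
```

View pics/w5.png

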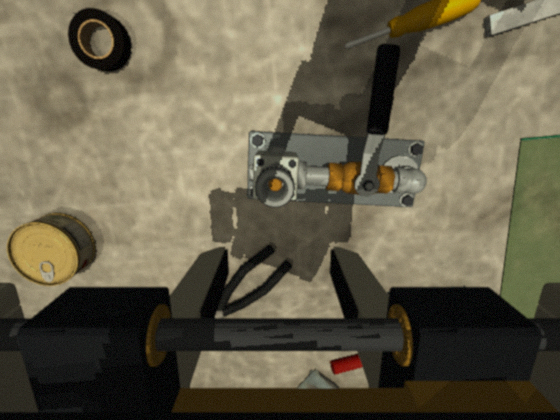

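```bash
python3 - <<'E'
import cv2
a=cv2.imread("pics/w5.png"); cv2.imwrite("pics/w5c.png",cv2.resize(a[30:220,240:440],None,fx=4,fy=3.1,interpolation=cv2.INTER_CUBIC)[:600])
cv2.imwrite("pics/w5d.png",cv2.resize(a[140:220,230:310],None,fx=7,fy=7,interpolation=cv2.INTER_CUBIC))
E
```

```text
(no output)
```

View pics/w5c.png

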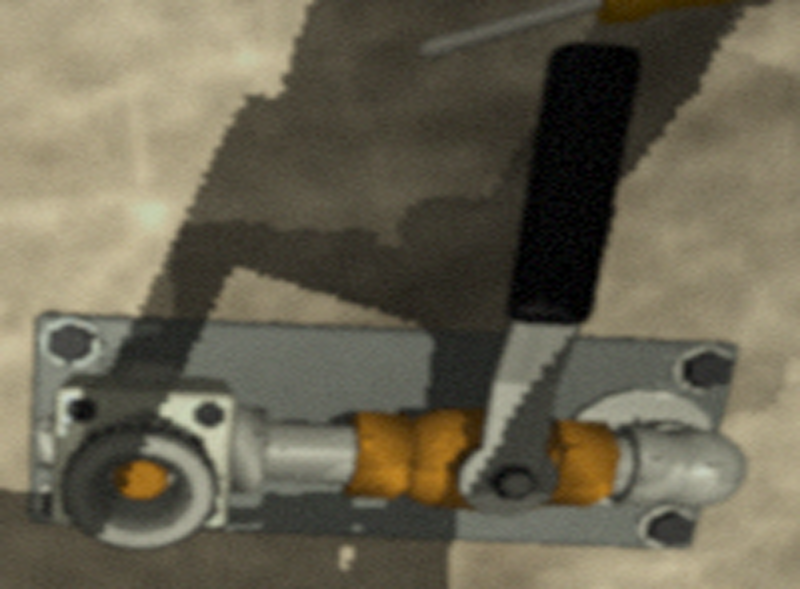

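View pics/w5d.png

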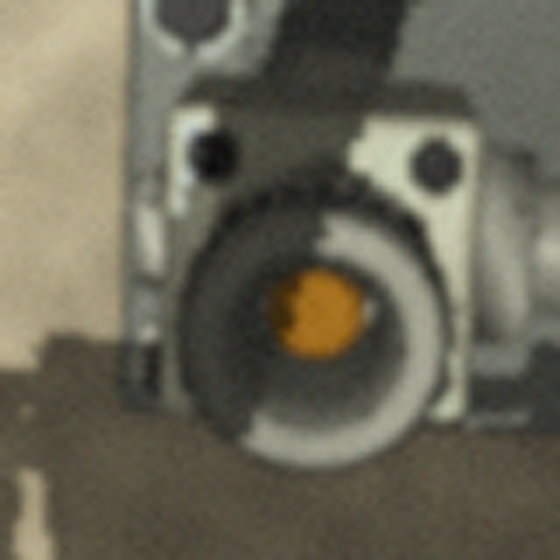

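```bash
python3 - <<'E'
from h import *
import pickle
np.set_printoptions(precision=4,suppress=True)
Rt=pickle.load(open("pics/w5.pkl","rb"))
W=lambda u,z:onz("wrist",u,z,Rt)
c=W((274,187.2),.128);p=W((368.7,185.2),.101);t=W((389,44.5),.099);b=W((377.3,133),.099)
print("c",c,"p",p,"t",t,"b",b,np.linalg.norm((p-c)[:2]),np.linalg.norm((t-p)[:2]))
f1=W((248.5,131),.008);f2=W((423.5,141),.008);print(f1,f2,np.linalg.norm(f2-f1))
ang=lambda v:np.degrees(np.arctan2(v[1],v[0]))
print(ang(p-c)-90,ang(t-b)-180,ang(f2-f1)-90)
Rt=pickle.load(open("pics/w1.pkl","rb"))
print(onz("wrist",(424,88),.1,Rt),onz("wrist",(395,95),.049,Rt),onz("wrist",(405,157),.1,Rt))
E
```

```text
c [ 0.5816 -0.1725  0.128 ] p [ 0.5938 -0.0832  0.101 ] t [ 0.4738 -0.0647  0.099 ] b [ 0.5461 -0.0745  0.099 ] 0.09011895863297625 0.12135607533338938
[ 0.5366 -0.2007  0.008 ] [0.5675 0.0088 0.008 ] 0.21178503250290928
-7.7689796677091465 -7.710560299104145 -8.377255323353538
[0.5749 0.3625 0.1   ] [0.5684 0.3607 0.049 ] [0.5596 0.3051 0.1   ]
```

Request:
{"fn": "send_rows", "kwargs": {"targets": [[[0,0.15,0,0,0,-0.07,60],[0,0.3,0,0,0,-0.14,60],[0,0.45,0,0,0,-0.21,60],[0,0.6,0,0,0,-0.28,60],[0,0.75,0,0,0,-0.35,60],[0,0.9,0,0,0,-0.42,60],[0,1,0,0,0,-0.5,60],[0,1,0,0,0,-0.5,60]]]}}

```text
time_s: 12.4
position: [0.6034, -0.048, 0.226]
tcp_rot: [1.793, 1.57, 2.754]
force: [-0.2, 0.4, -0.9]
opening: 0.0599
```

Request:
{"fn": "send_rows", "kwargs": {"targets": [[[0,0.15,0,0,0,-0.07,60],[0,0.3,0,0,0,-0.14,60],[0,0.45,0,0,0,-0.21,60],[0,0.6,0,0,0,-0.28,60],[0,0.75,0,0,0,-0.35,60],[0,0.9,0,0,0,-0.42,60],[0,1,0,0,0,-0.5,60],[0,1,0,0,0,-0.5,60]]]}}

```text
time_s: 13.4
position: [0.6038, 0.0711, 0.2259]
tcp_rot: [-3.095, 1.571, -2.657]
force: [-0.9, -0.4, 0.2]
opening: 0.0601
```

Request:
{"fn": "send_rows", "kwargs": {"targets": [[[-0.05,0.15,0,0,0,-0.07,60],[-0.1,0.3,0,0,0,-0.14,60],[-0.15,0.45,0,0,0,-0.21,60],[-0.2,0.6,0,0,0,-0.28,60],[-0.25,0.75,0,0,0,-0.35,60],[-0.28,0.9,0,0,0,-0.42,60],[-0.28,1,0,0,0,-0.46,60],[-0.28,1,0,0,0,-0.46,60]]]}}

```text
time_s: 14.4
position: [0.5706, 0.1906, 0.2258]
tcp_rot: [-1.479, 1.57, -1.523]
force: [0.1, -0.1, 0.1]
opening: 0.0599
```

Request:
{"fn": "send_rows", "kwargs": {"targets": [[[0,0.15,0,0,0,0,60],[0,0.3,0,0,0,0,60],[0,0.45,0,0,0,0,60],[0,0.6,0,0,0,0,60],[0,0.75,0,0,0,0,60],[0,0.9,0,0,0,0,60],[0,1,0,0,0,0,60],[0,1,0,0,0,0,60]]]}}

```text
time_s: 15.4
position: [0.5704, 0.3118, 0.2257]
tcp_rot: [-2.409, 1.571, -2.455]
force: [-0.1, -0.1, -0.1]
opening: 0.0602
```

```bash
python3 look.py w6; python3 -c "
import cv2
a=cv2.imread('pics/w6.png'); cv2.imwrite('pics/w6c.png',cv2.resize(a[100:300,200:380],None,fx=3,fy=3,interpolation=cv2.INTER_CUBIC))"
```

```text
15.45 [0.5704 0.3118 0.2257] [ 0.328   0.4357  1.2619 -0.0003  1.4442  0.3745]
[[-0.0001  0.0458  0.9989]
 [-0.0001  0.9989 -0.0458]
 [-1.     -0.0001 -0.0001]]
```

View pics/w6.png

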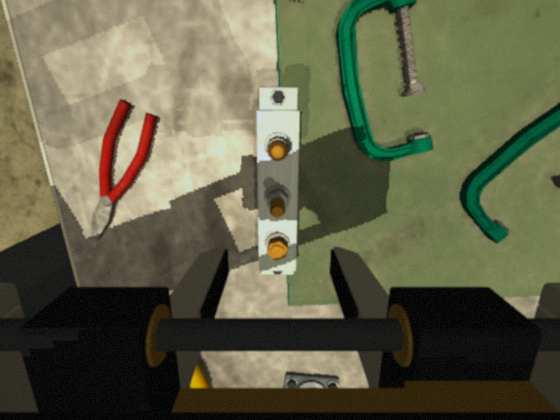

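View pics/w6c.png

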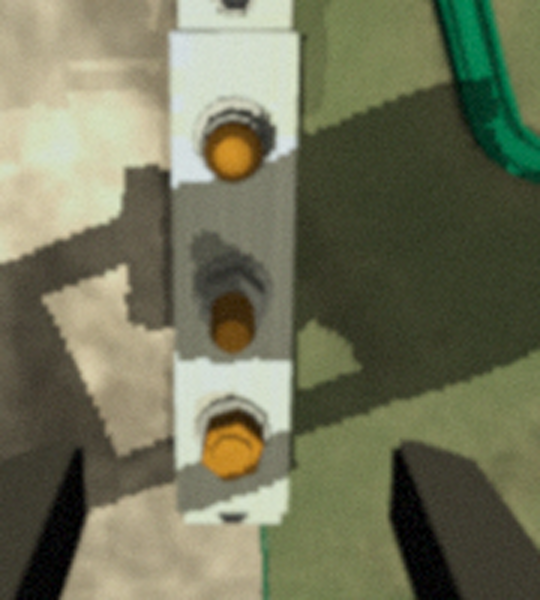

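```bash
python3 - <<'E'
from h import *
import pickle
np.set_printoptions(precision=4,suppress=True)
Rt=pickle.load(open("pics/w6.pkl","rb"))
print(onz("wrist",(277.4,149.8),.0985,Rt),onz("wrist",(277.,144),.049,Rt),onz("wrist",(277,247),.068,Rt),onz("wrist",(277,210),.1,Rt))
E
```

```text
[0.5716 0.3636 0.0985] [0.5711 0.3649 0.049 ] [0.5657 0.252  0.068 ] [0.5685 0.3054 0.1   ]
```

Request:
{"fn": "send_rows", "kwargs": {"targets": [[[0,0.12,0,0,0,0,60],[0,0.24,0,0,0,0,60],[0,0.36,0,0,0,0,60],[0,0.42,-0.08,0,0,0,60],[0,0.42,-0.22,0,0,0,60],[0,0.42,-0.4,0,0,0,60],[0,0.42,-0.6,0,0,0,60],[0,0.42,-0.73,0,0,0,60]]]}}

```text
time_s: 16.45
position: [0.5696, 0.3603, 0.1356]
tcp_rot: [-2.62, 1.567, -2.668]
force: [0.3, -0.4, -0.1]
opening: 0.06
```

Request:
{"fn": "send_rows", "kwargs": {"targets": [[[0,0,-0.12,0,0,0,60],[0,0,-0.24,0,0,0,60],[0,0,-0.36,0,0,0,60],[0,0,-0.48,0,0,0,60],[0,0,-0.6,0,0,0,60],[0,0,-0.7,0,0,0,60],[0,0,-0.7,0,0,0,60],[0,0,-0.7,0,0,0,60]]]}}

```text
time_s: 17.45
position: [0.5709, 0.3614, 0.0546]
tcp_rot: [0.448, 1.57, 0.401]
force: [-0.2, 0.6, 0.4]
opening: 0.0601
```

```bash
python3 look.py w7;python3 -c "
from h import *
import cv2
cv2.imwrite('pics/s7.png',cv2.resize(eyes.get_image('scene')[130:230,160:280,::-1],None,fx=6,fy=6))
print(robot.state()['force'])"
```

```text
17.5 [0.5709 0.3614 0.0546] [0.3996 0.6128 1.4014 0.     1.1261 0.4467]
[[ 0.0007  0.0471  0.9989]
 [ 0.0003  0.9989 -0.0471]
 [-1.      0.0003  0.0007]]
[1.04693536 0.77303408 0.49601674]
```

View pics/w7.png

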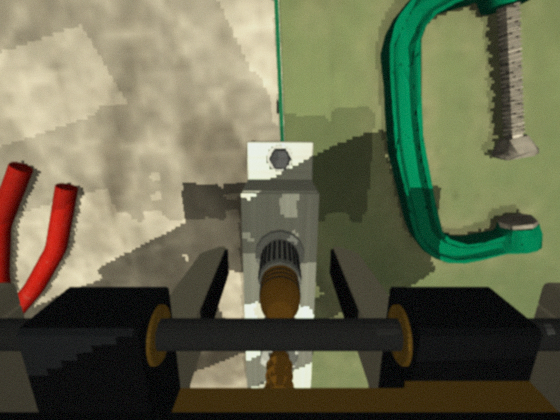

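View pics/s7.png

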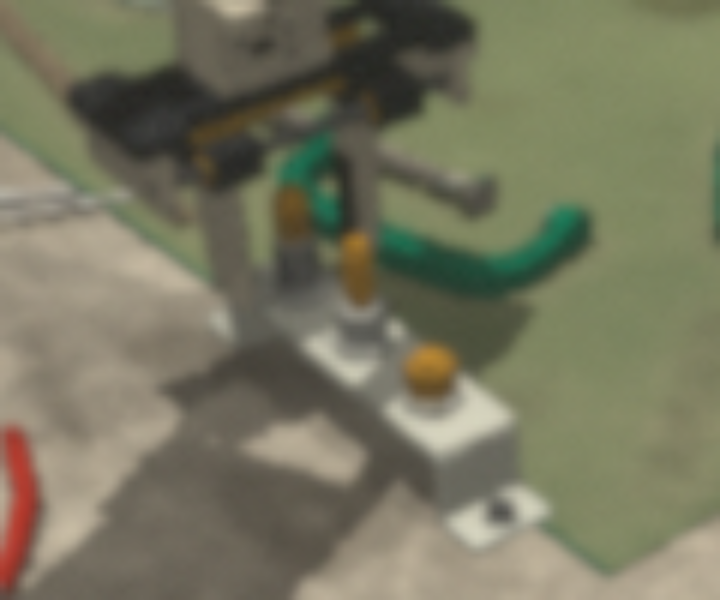

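```bash
python3 - <<'E'
from h import *
import pickle
np.set_printoptions(precision=4,suppress=True)
Rt=pickle.load(open("pics/w7.pkl","rb"))
# dome sphere r 9.5: bottom edge ~318, left 260 right 301
print(onz("wrist",(280.5,298),.0985,Rt),"collar far edge",onz("wrist",(280,230),.049,Rt),onz("wrist",(257,248),.049,Rt),onz("wrist",(303,248),.049,Rt))
E
```

```text
[0.5718 0.3643 0.0985] collar far edge [0.5725 0.3786 0.049 ] [0.5581 0.3677 0.049 ] [0.5858 0.3664 0.049 ]
```

Request:
{"fn": "send_rows", "kwargs": {"targets": [[[0,0.02,0,0,0,0,50],[0,0.02,0,0,0,0,40],[0,0.02,0,0,0,0,30],[0,0.02,0,0,0,0,25],[0,0.02,0,0,0,0,21],[0,0.02,0,0,0,0,15],[0,0.02,0,0,0,0,10],[0,0.02,0,0,0,0,10]]], "newtons": 55}}

```text
time_s: 18.55
position: [0.5707, 0.3636, 0.0543]
tcp_rot: [0.291, 1.571, 0.244]
force: [0.5, 0.2, -0.5]
opening: 0.021
```

Request:
{"fn": "send_rows", "kwargs": {"targets": [[[0,0,0.05,0,0,0,10],[0,0,0.12,0,0,0,10],[0,0,0.22,0,0,0,10],[0,0,0.35,0,0,0,10],[0,0,0.5,0,0,0,10],[0,0,0.65,0,0,0,10],[0,0,0.8,0,0,0,10],[0,0,0.9,0,0,0,10]]]}}

```text
time_s: 19.55
position: [0.571, 0.3638, 0.1641]
tcp_rot: [0.477, 1.569, 0.43]
force: [0.2, 0.7, -1.2]
opening: 0.0212
```

Request:
{"fn": "send_rows", "kwargs": {"targets": [[[0,-0.05,0.1,0,0,0,10],[0,-0.15,0.2,0,0,0,10],[0,-0.3,0.3,0,0,0,10],[0,-0.45,0.4,0,0,0,10],[0,-0.6,0.45,0,0,0,10],[0,-0.75,0.5,0,0,0,10],[0,-0.9,0.5,0,0,0,10],[0,-1,0.5,0,0,0,10]]]}}

```text
time_s: 20.55
position: [0.5704, 0.2422, 0.2219]
tcp_rot: [-2.849, 1.57, -2.897]
force: [-0.3, 0.1, -0.7]
opening: 0.0215
```

```bash
python3 look.py w8;python3 -c "
from h import *
import cv2
cv2.imwrite('pics/s8.png',cv2.resize(eyes.get_image('scene')[80:230,160:340,::-1],None,fx=4,fy=4))
print(robot.state()['force'],robot.state()['opening'])"
```

```text
20.6 [0.5704 0.2422 0.2219] [ 0.2206  0.3825  1.352  -0.001   1.4083  0.2692]
[[-0.0007  0.0479  0.9989]
 [-0.0002  0.9989 -0.0479]
 [-1.     -0.0002 -0.0006]]
[-0.65272169  0.1256533  -2.01720183] 0.02104317950756624
```

View pics/w8.png

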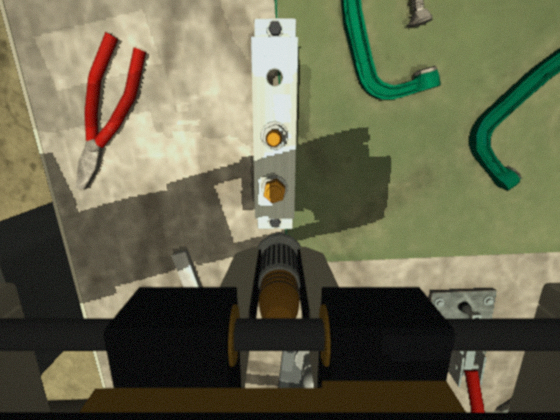

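View pics/s8.png

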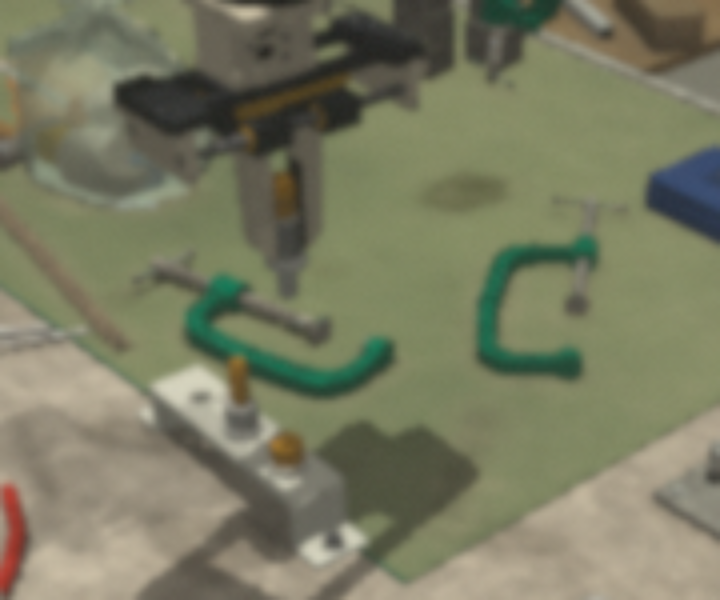

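Request:
{"fn": "send_rows", "kwargs": {"targets": [[[0,-0.12,0,0,0,0,10],[0,-0.25,0,0,0,0,10],[0,-0.38,0,0,0,0,10],[0,-0.51,0,0,0,0,10],[0,-0.64,0,0,0,0,10],[0,-0.77,0,0,0,0,10],[0,-0.9,0,0,0,0,10],[0,-1,0,0,0,0,10]]]}}

```text
time_s: 21.65
position: [0.5706, 0.1225, 0.2223]
tcp_rot: [-0.266, 1.571, -0.314]
force: [-0.4, 0.9, -2.2]
opening: 0.0209
```

Request:
{"fn": "send_rows", "kwargs": {"targets": [[[0.01,-0.12,0,0,0,0,10],[0.02,-0.25,0,0,0,0,10],[0.03,-0.38,0,0,0,0,10],[0.04,-0.51,0,0,0,0,10],[0.05,-0.64,0,0,0,0,10],[0.06,-0.77,0,0,0,0,10],[0.08,-0.9,0,0,0,0,10],[0.09,-1,0,0,0,0,10]]]}}

```text
time_s: 22.65
position: [0.5816, 0.0025, 0.2222]
tcp_rot: [-0.326, 1.571, -0.374]
force: [0.2, 0.9, -0.3]
opening: 0.0213
```

Request:
{"fn": "send_rows", "kwargs": {"targets": [[[0,-0.12,0,0,0,0,10],[0,-0.25,0,0,0,0,10],[0,-0.38,0,0,0,0,10],[0,-0.51,0,0,0,0,10],[0,-0.64,0,0,0,0,10],[0,-0.77,0,0,0,0,10],[0,-0.9,0,0,0,0,10],[0,-1,0,0,0,0,10]]]}}

```text
time_s: 23.65
position: [0.5814, -0.1175, 0.2222]
tcp_rot: [-0.523, 1.571, -0.57]
force: [0.6, -0.2, -1.5]
opening: 0.0212
```

Request:
{"fn": "send_rows", "kwargs": {"targets": [[[0,-0.08,0,0,0,0,10],[0,-0.16,0,0,0,0,10],[0,-0.24,0,0,0,0,10],[0,-0.32,0,0,0,0,10],[0,-0.4,0,0,0,0,10],[0,-0.45,0,0,0,0,10],[0,-0.45,0,0,0,0,10],[0,-0.45,0,0,0,0,10]]]}}

```text
time_s: 24.65
position: [0.5814, -0.1701, 0.2222]
tcp_rot: [1.831, 1.571, 1.784]
force: [-0.4, 0.5, -1.0]
opening: 0.0211
```

```bash
python3 look.py w9;python3 -c "
from h import *
import cv2
cv2.imwrite('pics/s9.png',cv2.resize(eyes.get_image('scene')[190:310,280:420,::-1],None,fx=5,fy=5))
print(robot.state()['force'],robot.state()['opening'])"
```

```text
24.7 [ 0.5814 -0.1701  0.2222] [-0.4686  0.3567  1.3889  0.0002  1.3961 -0.4218]
[[-0.0001  0.0471  0.9989]
 [ 0.0003  0.9989 -0.0471]
 [-1.      0.0003 -0.0001]]
[-0.1272083   1.12653293 -1.2555252 ] 0.02113242047862571
```

View pics/w9.png

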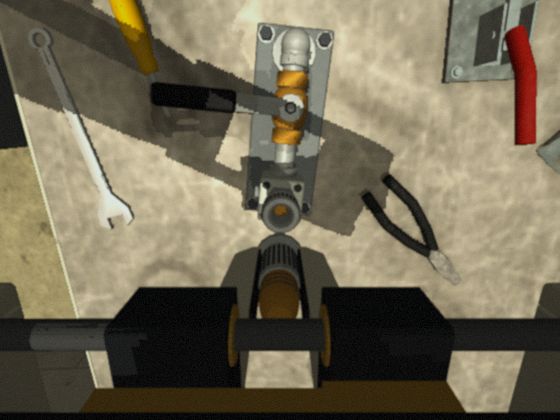

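View pics/s9.png

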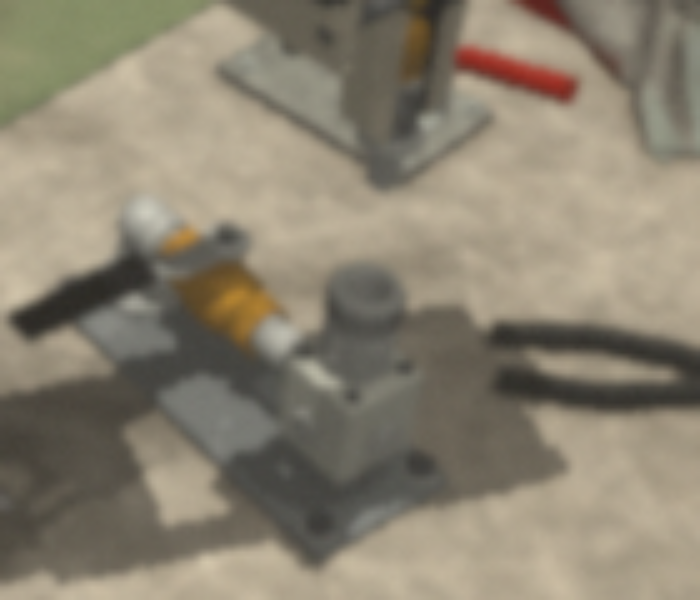

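```bash
python3 -c "
import cv2
a=cv2.imread('pics/w9.png'); cv2.imwrite('pics/w9c.png',cv2.resize(a[165:325,230:330],None,fx=5,fy=5,interpolation=cv2.INTER_CUBIC)[:600])"
```

```text
(no output)
```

View pics/w9c.png

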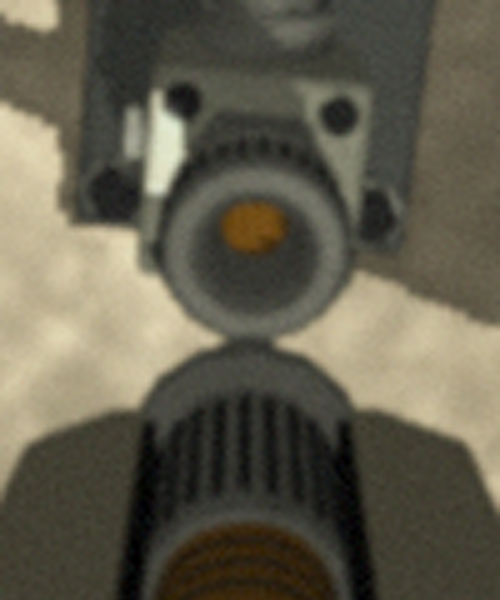

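```bash
python3 - <<'E'
from h import *
import pickle
np.set_printoptions(precision=4,suppress=True)
Rt=pickle.load(open("pics/w9.pkl","rb"))
print(onz("wrist",(280.9,214.8),.128,Rt),"collar far edge",onz("wrist",(279.4,233.6),.2169,Rt), onz("wrist",(258.4,247),.2169,Rt),onz("wrist",(300.6,247),.2169,Rt))
E
```

```text
[ 0.5832 -0.1716  0.128 ] collar far edge [ 0.5825 -0.1551  0.2169] [ 0.5695 -0.1631  0.2169] [ 0.5948 -0.1643  0.2169]
```

Request:
{"fn": "send_rows", "kwargs": {"targets": [[[0.01,-0.01,-0.1,0,0,0,10],[0.01,-0.01,-0.22,0,0,0,10],[0.01,-0.01,-0.34,0,0,0,10],[0.01,-0.01,-0.42,0,0,0,10],[0.01,-0.01,-0.47,0,0,0,10],[0.01,-0.01,-0.52,0,0,0,10],[0.01,-0.01,-0.56,0,0,0,10],[0.01,-0.01,-0.59,0,0,0,10]]]}}

```text
time_s: 25.75
position: [0.5827, -0.1716, 0.1514]
tcp_rot: [-0.486, 1.571, -0.534]
force: [-0.1, 0.2, -1.6]
opening: 0.0212
```

```bash
python3 look.py w10;python3 -c "
from h import *
import cv2
cv2.imwrite('pics/s10.png',cv2.resize(eyes.get_image('scene')[190:310,280:420,::-1],None,fx=5,fy=5))
print(robot.state()['force'],robot.state()['ft_torque'],robot.state()['opening'])"
```

```text
25.8 [ 0.5827 -0.1716  0.1514] [-0.4699  0.4104  1.4878 -0.      1.2439 -0.4227]
[[ 0.0002  0.0471  0.9989]
 [-0.0001  0.9989 -0.0471]
 [-1.     -0.0001  0.0002]]
[ 0.7377645  -0.24769462 -0.91205698] [-0.04535165  0.09448968  0.02993329] 0.02117351853600031
```

View pics/w10.png

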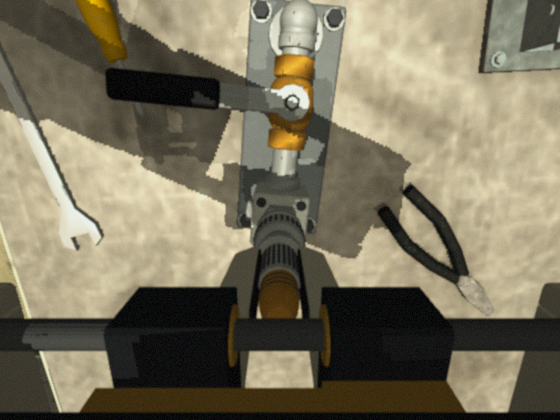

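View pics/s10.png

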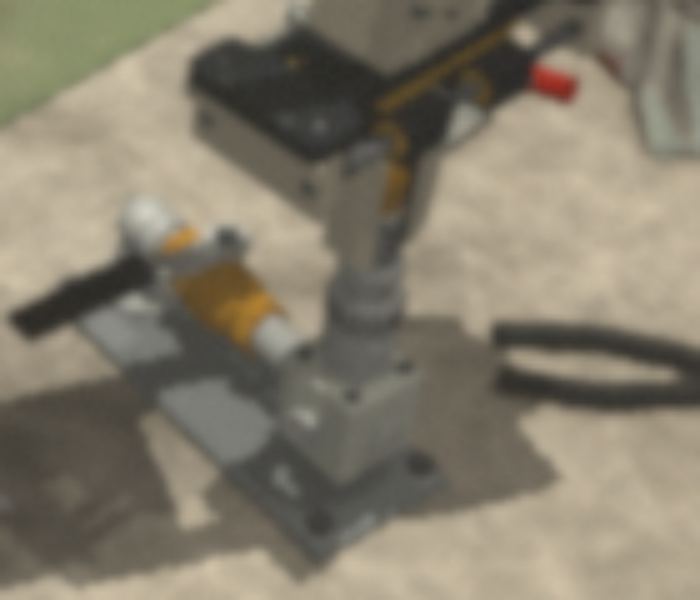

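Request:
{"fn": "send_rows", "kwargs": {"targets": [[[0,0,-0.02,0,0,0,10],[0,0,-0.04,0,0,0,10],[0,0,-0.06,0,0,0,10],[0,0,-0.08,0,0,0,10],[0,0,-0.1,0,0,0,10],[0,0,-0.11,0,0,0,10],[0,0,-0.11,0,0,0,10],[0,0,-0.11,0,0,0,10]]]}}

```text
time_s: 26.85
position: [0.5828, -0.1717, 0.1394]
tcp_rot: [-0.515, 1.57, -0.562]
force: [-2.8, 0.6, 7.2]
opening: 0.0209
```

Request:
{"fn": "send_rows", "kwargs": {"targets": [[[0,0,-0.01,0,0,0,10],[0,0,-0.01,0,0,0,10],[0,0,-0.02,0,0,0,10],[0,0,-0.02,0,0,0,10],[0,0,-0.02,0,0,0,10],[0,0,-0.02,0,0,0,10],[0,0,-0.02,0,0,0,10],[0,0,-0.02,0,0,0,10]]]}}

```text
time_s: 27.85
position: [0.5829, -0.1717, 0.1382]
tcp_rot: [-0.549, 1.569, -0.596]
force: [-3.7, 2.8, 13.7]
opening: 0.0209
```

Request:
{"fn": "send_rows", "kwargs": {"targets": [[[0,0,-0.005,0,0,0,10],[0,0,-0.01,0,0,0,10],[0,0,-0.01,0,0,0,10],[0,0,-0.01,0,0,0,10],[0,0,-0.01,0,0,0,10],[0,0,-0.01,0,0,0,10],[0,0,-0.01,0,0,0,10],[0,0,-0.01,0,0,0,10]]]}}

```text
time_s: 28.85
position: [0.5829, -0.1717, 0.1381]
tcp_rot: [-0.542, 1.568, -0.589]
force: [-6.0, 3.9, 19.5]
opening: 0.0206
```

```bash
python3 look.py w11;python3 -c "
from h import *
import cv2
cv2.imwrite('pics/s11.png',cv2.resize(eyes.get_image('scene')[190:310,280:420,::-1],None,fx=5,fy=5))
cv2.imwrite('pics/t11.png',eyes.get_image('top')[:,:,::-1])
print(robot.state()['force'],robot.state()['ft_torque'],robot.state()['opening'])
a=cv2.imread('pics/w11.png'); cv2.imwrite('pics/w11c.png',cv2.resize(a[165:325,230:330],None,fx=5,fy=5,interpolation=cv2.INTER_CUBIC)[:600])"
```

```text
28.9 [ 0.5829 -0.1717  0.1381] [-0.4697  0.4204  1.5057 -0.0003  1.2127 -0.4227]
[[ 0.0023  0.0469  0.9989]
 [-0.0016  0.9989 -0.0469]
 [-1.     -0.0015  0.0024]]
[-6.68097542  2.75118333 19.4504215 ] [ 0.48053512  1.4797817  -0.01199217] 0.021088456671394924
```

View pics/w11c.png

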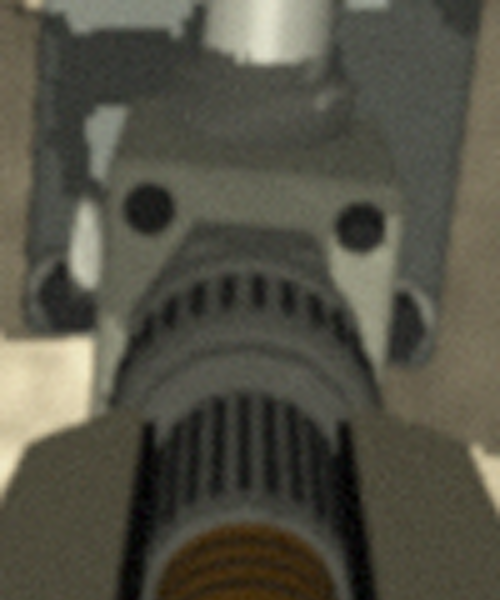

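View pics/s11.png

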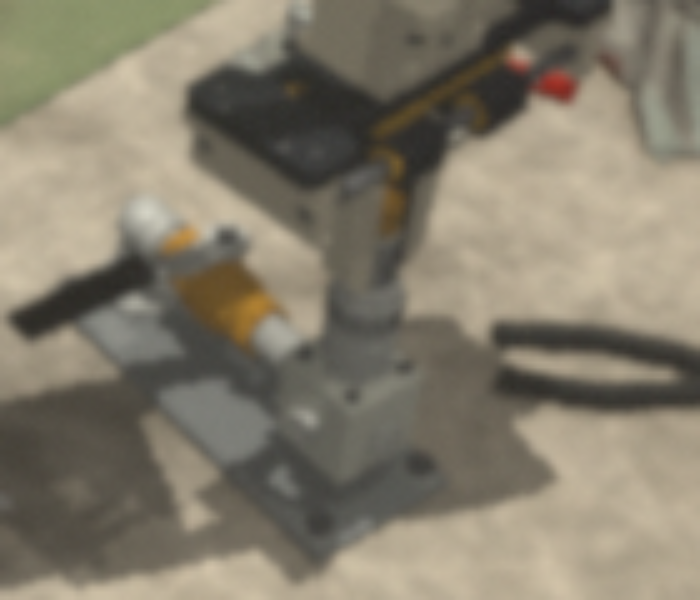

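View pics/t11.png

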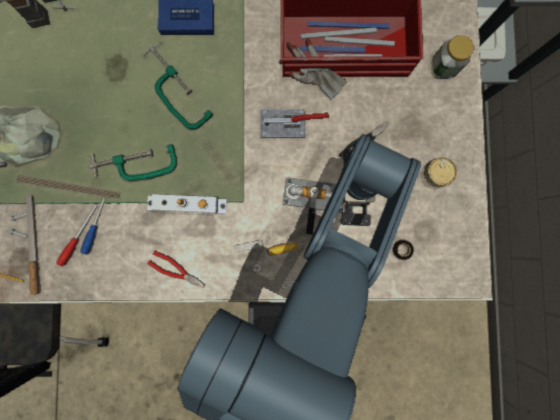

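```bash
python3 -c "
from h import *
s=robot.state();print(s['position'],s['force'],abs(s['joint_vel']).max())
print(robot.finish_job())"
```

```text
[ 0.58287564 -0.17172799  0.13813516] [-6.68097542  2.75118333 19.4504215 ] 0.0006736685605656563
the job is handed in; nothing more can be done
None
```

I shut the valve, then pressed the vent plug home in the coupling and handed the job in at 28.9 s, still gripping the plug. `finish_job` gave no verdict, so what follows is from my own checks.

- **Valve lever:** I turned it by straddling it with the open fingers until it hit its shut stop, where the push-back rose to 14 N. The wrist picture then put the lever within about 1° of square across the pipe.
- **Vent plug seating:** With the stem in the bore, a further 1.2 mm of commanded travel moved the tool only 0.1 mm while the force rose by 6 N. The tool height was 0.1381 m against about 0.138 m expected with the collar on the rim.
- **Holding push:** The upward force is 19.5 N, which leaves roughly 10 N on the rim beyond the spring. The grip was set to 55 N, with the fingers open 21 mm on the plug, and the arm was still.
- **Other plugs and bench items:** Both other plugs were still in the rack, and the bench items I could see had not moved.
- **Side load:** About 7 N sideways (mostly x) and 1.5 N m remained at the wrist, so the stem probably leans slightly on the bore wall. I left it, because the bore allows only about 1.3 mm of play, inside the 3 mm limit.
- **Coupling position:** Two wrist views and the top camera agreed to about 2 mm.

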